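# Bring the hanging test bar to the bar rest

### The job

Lift the long square steel bar up and off its hook, lay it flat on the black rubber mat and let go, then take it again across its middle and lay it, level and centred, down in the two notches of the grey bar rest, either way round. The swing-arm lens hangs over the rest: swing it well aside so that it ends up clear of the bar. Do not drop the bar, and leave all the other things where they are.

Things in the scene. Friction and masses are not known exactly. Their poses are not given: they have to be found in the camera images.
- bar: long square steel bar to move: body 24 x 24 x 120 mm, 0.5 kg, with an upright wire loop (24 mm wide, opening 18 x 35 mm, wire 6 mm) at its upper end. Hangs from a hook, lower end 59 mm above the table. Origin: centre of the body; z runs along the bar to the loop (body z = -60 to 60 mm, loop up to 101). The loop lies in the bar's yz plane (24 mm wide along y, 6 mm along x)
- short_bar: bystander: short round steel bar, 28 mm diameter, 60 mm long, same loop, hanging on the other hook. Origin: centre of the round body, z along it
- stand_a: hook stand holding the long bar. Origin on the table under the hook's seat. The 8 mm wire hook opens to the stand's -x (to the robot): it rises 10 mm to its tip 24 mm in front of the seat (tip's top at 224 mm height). Post (16 mm thick, 224 mm high, foot 85 mm square) 90 mm behind the seat, at +x. The loop comes off when raised 12 to 24 mm and drawn 40 mm or more to -x
- stand_a_seat (a point): seat of that hook (wire's centre line, 210 mm above the table)
- stand_b: the other hook stand, equal to stand_a, that holds the short round bar
- mat: black rubber mat, 200 x 200 x 3 mm, fixed flat on the table. Origin: centre of its underside
- rest: grey bar rest, fixed. Origin: on the table, centre of its 120 x 150 x 12 mm foot. Two notched supports, 14 mm thick, at y = -41 and 41 mm carry a bar along y. Notch floor at z = 45 mm, 34 mm wide in x up to z = 58, then 42 mm up to z = 66.5. The seated bar's centre is at z = 57 mm. The lens arm's post (22 mm thick) is at x = 140 mm, y = 0
- lens_arm (a joint): swing arm of the lens, rad, upright hinge on the rest's post. At 0 it points to the rest's -x, lens over the notches' middle; it grows towards the rest's +y (1.57: along +y). Range -0.35 to 1.75, stays where left, about 1 N at the pin. Lens 94 mm across, centre 140 mm from the hinge, at 123 to 133 mm height; clear of the bar from about 0.9
- lens_pin (a point): top of the upright black pin (14 mm diameter, standing 41 mm above the lens frame, top at height 174 mm) at the arm's free end, 190 mm from the hinge, by which the arm is pushed or pinched from above
- lens_hinge (a point): point on the hinge axis of the lens arm, at arm height (128 mm)
- test_block: bystander: steel disc, 64 mm diameter, 15 mm high, lying on the table; origin: centre of its underside
- micrometer: bystander: micrometer lying on the table, about 150 x 75 x 24 mm; origin on the table near its middle
- oil_bottle: bystander: white bottle, 44 mm diameter, 120 mm high; origin: centre of its underside
- screwdriver: bystander: screwdriver lying on the table, 170 mm long; origin under its middle, x along it
- gauge_case: bystander: closed wooden case, 110 x 180 x 47 mm; origin: centre of its underside
- tray: bystander: blue plastic tray, 150 x 220 x 25 mm, with steel blocks in it; origin: centre of its underside
Mind the look-alikes: they are no part of the job. What is shaped like the stand_a but green is not meant.

How it is judged:
On the way, in this order (a step that is already met when the one before it is completed fails the run):
1. the long bar is held in the gripper, lifted clear of its hook (horizontal distance between bar and stand_a_seat above 0.035 m and height (world z) of bar above 0.03 m and contact force between bar and the fingers above 0.5 N and contact force between bar and stand_a below 0.1 N), for 0.1 s.
2. the long bar lies flat on the mat, let go of (angle between bar's own z axis and vertical between 1.45 and 1.69 rad and height (world z) of bar below 0.02 m and contact force between bar and the fingers below 0.1 N and contact force between bar and mat above 0.5 N and linear speed of bar below 0.03 m/s), for 0.2 s.
At the end, for the whole second after the job is handed in: The long bar lies still at the bottom of both notches (centre line at 52 to 61 mm height, within 9 mm across, within 0.15 rad of the notches' line), its middle within 15 mm of the middle of the rest, and the lens arm is at rest, swung aside beyond 0.85 rad (x of bar in the frame of rest between -0.009 and 0.009 m and y of bar in the frame of rest between -0.015 and 0.015 m and z of bar in the frame of rest between 0.052 and 0.061 m and angle between the z axis of bar and the y axis of rest, either way round below 0.15 rad and value of joint lens_arm above 0.85 rad and velocity of joint lens_arm between -0.05 and 0.05 rad/s and linear speed of bar below 0.02 m/s); the robot touches nothing.
It fails at once if the long bar is dropped (moves faster than 1 m/s while out of the fingers) (linear speed of bar above 1 m/s and contact force between bar and the fingers below 0.01 N).
It fails at once if the short bar, test block, micrometer, bottle, screwdriver, case or tray is moved more than 4 cm (distance of any of short_bar, test_block, micrometer, oil_bottle, screwdriver, gauge_case, tray from where it was at the start of the episode above 0.04 m).
It also fails if it takes over 72 s, if anything falls off the work surface, if the arm or the gripper's body presses on something with over 40 N, if the wrist force passes 120 N, or if a joint passes its speed limit or range.

### The arm

A 7-joint arm with a two-finger parallel gripper is mounted at the origin on the work surface. World frame = base frame: x ahead of the robot, y to its left, z up, the work surface at z = 0. Lengths are in m, angles in rad, forces in N, time in s.
With the tool pointing down it reaches from about 0.425 to 0.925 m from the base axis. Payload 6.8 kg.
Tool frame: the origin (TCP) lies on the centre line of the jaws, within the pads' length; the fingertips stand 8 mm ahead of it and the grasp point (between the pads) lies 11 mm behind it (bot.tips_ahead is the distance from the TCP to the fingertips, in m); z points along the fingers, y is the line along which they close (so a half turn about z gives the same grasp; the last joint's range is limited). The gripper opens to 85 mm and grips with 20 to 120 N. Pads are 22 mm wide; open, the fingers measure 114 mm over their backs; the gripper's body (76 mm by 85 mm) begins 54 mm behind the grasp point. The pads swing forward as they close: fully open they stand 13 mm farther back than shut.
Start: joints at [-1.325, 0.477, 0.022, 1.555, -0.011, 1.109, -0.083], TCP at [0.234, 0.633, 0.239] pointing down, gripper open.
Joint ranges: [-2.96, 2.96], [-0.34, 2.1], [-1.41, 1.46], [0.24, 2.44], [-1.37, 4.51], [0.17, 1.92], [-2.96, 2.96]. Speed limits (rad/s): [2.39, 2.39, 3.14, 3.14, 3.14, 3.14, 3.14].

### API

Orientations are given as a unit quaternion [w, x, y, z].
In Python, from station import bot gives the robot as it stands.
- The arm moves only by the tool send_rows, never from a script. Its argument "deltas" is text: rows parted by semicolons, each of 4 numbers parted by spaces: the shift along the tool's x, y, z in m, then the turn about the tool's z in degrees. In form: x y z spin; .... A call has 1 to 5 rows; each row is the pose to reach, as a shift and turn from the pose commanded when the call began, along the tool's axes at that moment; what a row does not reach only later rows make up. A row lasts 1/10 s, in which the tool goes at most 50 mm and 8.59 degrees, less where a joint would pass 70% of its speed; a pose out of reach is approached as far as the arm can. A call with a gripper value outside its range is refused whole. "claw" is the opening, from 0 (shut) to 1 (fully open), set as the call begins (left out, the last holds). The fingers move at their own pace and stop on an object; "force" is the grip in N (left out, the last holds). Time passes only in rows, so rows that repeat a pose let the fingers close. It gives the time, the measured TCP pose, the force, the opening and the grip force at its end, in the units of the state.
- bot.get_obs(): the state, without advancing time (a new reading comes with each control period).
- bot.read_camera(name): name is "scene" or "side" or "wrist"; returns a dict with "img" (480x640x3 uint8, red, green, blue), "depth" (480x640 float32, m along the optical axis (not along the pixel's ray), 0 where there is no reading), "fx", "fy", "cx", "cy" (pixels), "camera_from_world" (4x4, takes a point from world to camera coordinates). Camera axes: x right, y up, looking along -z (the intrinsics and any distortion apply to the point x, -y, -z); pixel columns grow to the right and rows downward; lengths in m; the calibration is good to about 2 mm. A picture is of the moment at which its call begins.
- bot.hand_in(): hands the job in; it is judged then, once.
Trained networks look in a picture, given as the dict that the camera call returned (one of the last four; its "shot" number tells which), for a name from the list of things; names that differ only in an ending like _2 or _b are one class to them, and where a whole thing is asked for, a point or a joint stands for the part that bears it (a point fixed in the world has none). Each returns a list of dicts, best first, with "confidence" (0 to 1); they miss things now and then, are a little off and sometimes report something else, mostly with a low value. They report only what shows in the picture. A call takes as long as a camera call. They do not tell look-alikes from the thing itself.
- bot.masks_of(picture, query): "mask" (480x640 bool, what is visible of it).
- bot.landmark_of(picture, query): "xyz" ([x, y, z] in m, in world coordinates, good to about 4 mm: a listed point, or the origin of a listed thing).
The state is a dict: "t": time; "q": joint angles; "joint_vel": joint speeds; "joint_torque": joint torques, N m; "eef_pos": TCP position; "tool_rot": TCP orientation; "contact_force": force on the tool from outside, world axes, zero at the start; "torque": the same for the moment, N m; "gripper_width": opening from 0.0 (shut) to 1.0 (fully open); "grasp_force": force on a finger pad.
Only numpy, scipy, OpenCV 4.12 (cv2) and the standard library are available. Lean on these libraries where they do the work, as an engineer would, in place of code of your own. Each camera call takes 0.05 s, during which the arm holds its last target. There are 200 camera calls.

## Working session

There is one attempt and no reset: what is moved stays moved. The work goes in short steps, Python scripts to look and compute and a tool call to move; the robot and the scene stay as the last step left them, time stands still between calls to the robot, and variables do not carry over. Pictures are saved under pics/ and viewed, at most 10 in all, crops included, and the job is handed in when it is done.

Besides the shell and the picture viewer there is one more tool, called after "Request:" by a JSON object that holds its "name" and its "arguments". send_rows: Moves the arm, as the interface text tells. Its arguments: {"type":"object","properties":{"deltas":{"type":"string"},"claw":{"type":"number"},"force":{"type":"number"}},"required":["deltas"]}

```bash
ls; mkdir -p pics
cat > h.py <<'E'
import numpy as np, cv2
from station import bot
def cam(n,f=None):
    p=bot.read_camera(n)
    if f: cv2.imwrite(f'pics/{f}.png',p['img'][:,:,::-1])
    return p
def pix(p,X):
    c=p['camera_from_world']@np.r_[X,1]; return np.round([p['cx']+p['fx']*c[0]/-c[2], p['cy']+p['fy']*-c[1]/-c[2]]).astype(int)
def pts(p,mask=None):
    d=p['depth']; m=(d>0) if mask is None else (mask&(d>0))
    v,u=np.nonzero(m); z=d[v,u]
    C=np.c_[(u-p['cx'])/p['fx']*z, -(v-p['cy'])/p['fy']*z, -z, np.ones_like(z)]
    return (C@np.linalg.inv(p['camera_from_world']).T)[:,:3]
E
python3 - <<'E'
from h import *
o=bot.get_obs(); print(o)
for c in ['scene','side']:
    p=cam(c,c+'1')
    print(c,np.linalg.inv(p['camera_from_world'])[:3,3].round(3), [k for k in p])
    for q in ['bar','short_bar','stand_a','stand_a_seat','mat','rest','lens_pin','lens_hinge','tray','gauge_case','oil_bottle','test_block','micrometer','screwdriver']:
        print(q,[(np.round(r['xyz'],3).tolist(),round(r['confidence'],2),pix(p,r['xyz']).tolist()) for r in bot.landmark_of(p,q)][:4])
E
```

```text
pics
{'t': 0.0, 'q': array([-1.3250737 ,  0.47781976,  0.02231593,  1.55648234, -0.01152312,
        1.10931158, -0.08312418]), 'joint_vel': array([-0.0007837 ,  0.00090134, -0.00202931, -0.00065132, -0.00042907,
       -0.00077652,  0.00113668]), 'joint_torque': array([ 1.47312508e-04, -5.96462166e+01,  1.60811171e+00, -2.81203687e+01,
        1.24218801e-02,  9.28226887e-03, -2.67759003e-05]), 'eef_pos': array([0.23366504, 0.63262572, 0.23829902]), 'tool_rot': array([-1.11913950e-04,  1.75985956e-01,  9.84392222e-01, -9.40173694e-04]), 'contact_force': array([ 0.07086706, -0.44614012, -0.48942223]), 'torque': array([ 0.03101735,  0.00988961, -0.00977146]), 'grasp_force': 0.0, 'gripper_width': 0.994241814835592}
scene [ 1.473 -0.262  1.172] ['img', 'depth', 'fx', 'fy', 'cx', 'cy', 'camera_from_world', 'shot']
bar [([0.635, 0.134, 0.119], 0.66, [372, 248])]
short_bar [([0.585, 0.313, 0.151], 0.46, [423, 219]), ([0.637, 0.132, 0.21], 0.23, [375, 228])]
stand_a [([0.636, 0.133, 0.002], 0.95, [368, 272]), ([0.764, -0.241, -0.002], 0.68, [259, 332]), ([0.588, 0.311, -0.001], 0.65, [414, 
[... 1085 characters left out ...]
-0.24, 0.213], 0.8, [244, 156]), ([0.636, 0.131, 0.213], 0.73, [270, 272])]
mat [([0.447, 0.06, -0.003], 0.9, [356, 309])]
rest [([0.504, -0.305, 0.001], 0.82, [345, 203])]
lens_pin [([0.588, 0.318, 0.152], 0.36, [281, 366])]
lens_hinge [([0.644, -0.34, 0.125], 0.78, [297, 159])]
tray [([0.322, 0.437, 0.003], 0.65, [407, 466])]
gauge_case [([0.785, -0.036, 0.001], 0.74, [230, 268]), ([0.586, -0.495, -0.003], 0.56, [323, 160]), ([0.322, 0.436, 0.005], 0.28, [407, 465])]
oil_bottle [([0.786, -0.036, -0.002], 0.68, [230, 268])]
test_block [([0.454, 0.283, -0.005], 0.96, [347, 392])]
micrometer [([0.317, -0.226, -0.001], 0.94, [409, 228])]
screwdriver [([0.308, -0.47, -0.003], 0.75, [412, 171])]
```

View pictures.

View pics/scene1.png

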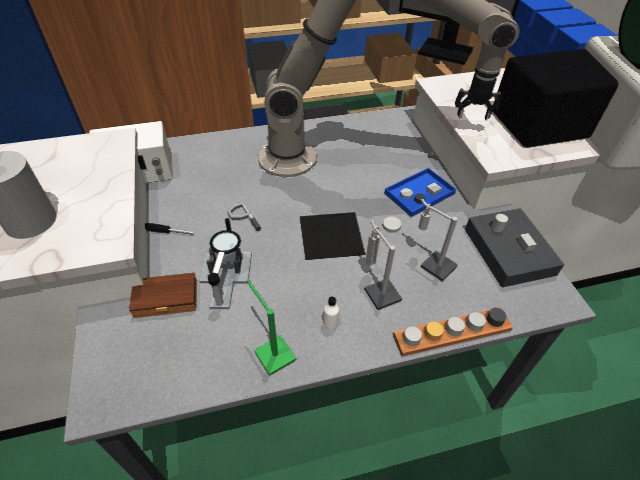

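View pics/side1.png

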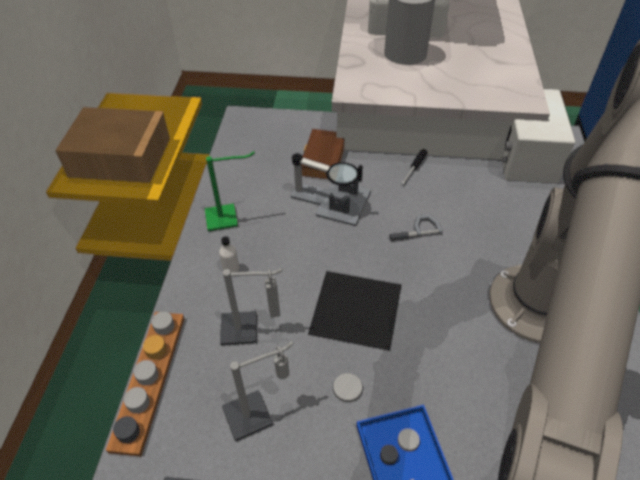

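Candidates: the long square bar hangs on the grey stand at scene pixel (372,248). The short round one is on the other grey stand at (423,219), and the green look-alike stand is at (259,332) with nothing on it. I choose (372,248). Next I measure the yaws and check the choice in one crop.

```bash
cat >> h.py <<'E'
from scipy.spatial.transform import Rotation as R
def rot(o): q=o['tool_rot']; return R.from_quat([q[1],q[2],q[3],q[0]])
def rel(X,axis=None,o=None):
    """shift in tool axes to world X (TCP); spin so tool y is parallel to world angle axis (rad, mod pi)"""
    o=o or bot.get_obs(); r=rot(o); d=r.inv().apply(np.array(X)-o['eef_pos'])
    s=0
    if axis is not None:
        a=r.inv().apply([np.cos(axis),np.sin(axis),0]); s=np.degrees(np.arctan2(-a[0],a[1])); s=(s+90)%180-90
    print('t',round(o['t'],2),'tcp',o['eef_pos'].round(4),'shift',d.round(4),'spin',round(s,1),'toolx',r.apply([1,0,0]).round(3),'q7',round(o['q'][6],2))
E
python3 - <<'E'
from h import *
for c in ['scene','side']:
    p=cam(c); P=pts(p); 
    s=np.array([.637,.132])
    near=np.hypot(P[:,0]-s[0],P[:,1]-s[1])
    b=P[(near<.03)&(P[:,2]>.07)&(P[:,2]<.17)]; print(c,'bar',b.mean(0).round(4),b.min(0).round(3),b.max(0).round(3))
    top=P[(near<.12)&(P[:,2]>.2)&(P[:,2]<.235)]
    d=top[:,:2]-s; far=top[np.hypot(*d.T)>.05][:,:2]; print('wire/post',far.mean(0).round(4),np.degrees(np.arctan2(*(far.mean(0)-s)[::-1])))
    w=bot.masks_of(p,'mat')
    for k in w[:2]:
        m=pts(p,k['mask']); m=m[m[:,2]<.02]; r=cv2.minAreaRect(m[:,:2].astype(np.float32)*1000); print('mat',k['confidence'],np.median(m,0).round(3),r)
    # foot of stand
    f=P[(P[:,2]>.004)&(P[:,2]<.025)&(np.hypot(P[:,0]-.72,P[:,1]-.145)<.08)]
    print('foot',f.mean(0).round(3),cv2.minAreaRect(f[:,:2].astype(np.float32)*1000))
    # rest foot
    f=P[(P[:,2]>.008)&(P[:,2]<.016)&(np.hypot(P[:,0]-.506,P[:,1]+.305)<.11)]
    print('restfoot',len(f),cv2.minAreaRect(f[:,:2].astype(np.float32)*1000))
    if c=='side':
        cv2.imwrite('pics/crop.png',cv2.resize(p['img'][240:420,200:360,::-1],None,fx=3,fy=3,interpolation=cv2.INTER_CUBIC))
E
```

```text
scene bar [0.6465 0.13   0.1201] [0.63  0.118 0.07 ] [0.657 0.149 0.169]
wire/post [0.7207 0.1461] 9.528289413387164
mat 0.59 [0.457 0.06  0.003] ((450.8042907714844, 61.13951110839844), (199.48513793945312, 206.43333435058594), 82.61271667480469)
mat 0.45 [ 0.469 -0.322  0.01 ] ((447.3236389160156, -319.38580322265625), (43.78407287597656, 249.24095153808594), 72.28523254394531)
foot [0.733 0.146 0.013] ((720.1051025390625, 148.72647094726562), (151.43557739257812, 151.26345825195312), 51.336029052734375)
restfoot 941 ((531.1544799804688, -308.84417724609375), (177.19818115234375, 164.11404418945312), 76.32947540283203)
side bar [0.6349 0.1438 0.122 ] [0.623 0.126 0.07 ] [0.653 0.151 0.17 ]
wire/post [0.7165 0.1501] 12.85248244295118
mat 0.77 [0.448 0.071 0.002] ((449.0157470703125, 60.75191879272461), (207.9117431640625, 203.49742126464844), 83.40322875976562)
foot [0.724 0.155 0.012] ((713.5385131835938, 157.0986328125), (142.88381958007812, 126.26156616210938), 24.805906295776367)
restfoot 1032 ((530.4405517578125, -305.07464599609375), (155.85411071777344, 171.6182861328125), 77.93071746826172)
```

View pics/crop.png

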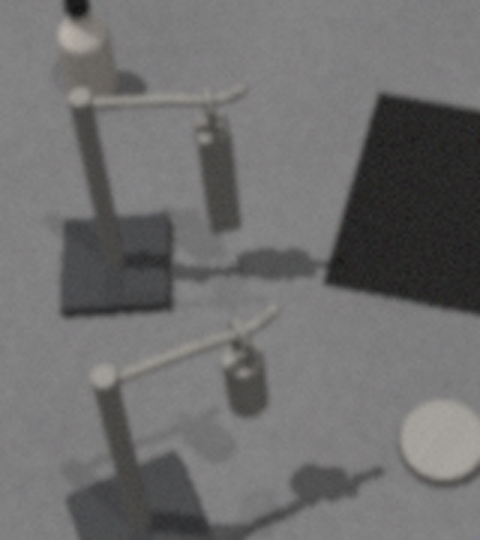

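The crop shows the square bar at (218,180) on the grey stand and the round one below it at (245,380), so the choice is right. I'll go above it.

Run:
```python
from h import *
rel([.636,.132,.34],np.radians(101))
```

```text
t 1.7 tcp [0.2338 0.6332 0.2393] shift [-0.5509 -0.3308 -0.1007] spin -31.3 toolx [-0.938  0.346  0.   ] q7 -0.08
```

Request:
{"name": "send_rows", "arguments": {"deltas": "0 0 -0.05 0; -0.03 -0.02 -0.1 -4; -0.07 -0.04 -0.1 -8; -0.11 -0.065 -0.1 -12; -0.15 -0.09 -0.1 -16", "claw": 1, "force": 20}}

```text
t: 2.2
eef_pos: [0.3448, 0.4953, 0.3402]
tool_rot: [0.001, 0.036, 0.999, 0.001]
contact_force: [0.3, 0.6, -0.0]
gripper_width: 1.0
grasp_force: 0.0
```

Run:
```python
from h import *
rel([.636,.132,.34],np.radians(101))
```

```text
t 2.2 tcp [0.3448 0.4953 0.3402] shift [-3.166e-01 -3.415e-01  1.000e-04] spin -15.1 toolx [-0.997  0.072 -0.001] q7 0.44
```

Request:
{"name": "send_rows", "arguments": {"deltas": "-0.032 -0.034 0 -3; -0.064 -0.068 0 -6; -0.096 -0.102 0 -9; -0.128 -0.136 0 -12; -0.16 -0.17 0 -15"}}

```text
t: 2.7
eef_pos: [0.4912, 0.3137, 0.3396]
tool_rot: [0.0, -0.095, 0.996, 0.0]
contact_force: [-0.1, -0.1, 0.5]
gripper_width: 0.999
grasp_force: 0.0
```

Run:
```python
from h import *
rel([.636,.132,.34],np.radians(101))
```

```text
t 2.7 tcp [0.4912 0.3137 0.3396] shift [-0.1079 -0.2057 -0.0004] spin -0.1 toolx [-0.982 -0.188 -0.001] q7 1.11
```

Request:
{"name": "send_rows", "arguments": {"deltas": "-0.025 -0.045 0 0; -0.05 -0.09 0 0; -0.075 -0.135 0 0; -0.1 -0.18 0 0; -0.108 -0.206 0 0"}}

```text
t: 3.2
eef_pos: [0.6368, 0.1292, 0.3392]
tool_rot: [0.0, -0.092, 0.996, -0.001]
contact_force: [0.2, -0.3, 0.9]
gripper_width: 0.997
grasp_force: 0.0
```

Run:
```python
from h import *
p=cam('wrist','w1'); rel([.636,.132,.34],np.radians(101))
for q in ['bar','stand_a_seat','stand_a']: print(q,[(np.round(r['xyz'],3).tolist(),round(r['confidence'],2),pix(p,r['xyz']).tolist()) for r in bot.landmark_of(p,q)][:3])
P=pts(p); s=np.array([.637,.132]); n=np.hypot(*(P[:,:2]-s).T)
for a,b in ((.03,.06),(.06,.08)):
    t=P[(n>a)&(n<b)&(P[:,2]>.19)&(P[:,2]<.235)]; print(len(t),t.mean(0).round(4) if len(t) else '')
t=P[(n<.03)&(P[:,2]>.165)&(P[:,2]<.19)]; print('top',len(t),t.mean(0).round(4),cv2.minAreaRect(t[:,:2].astype(np.float32)*1000))
t=P[(n<.03)&(P[:,2]>.205)&(P[:,2]<.23)]; print('loop',len(t),t.mean(0).round(4))
```

```text
t 3.25 tcp [0.6385 0.123  0.3392] shift [ 0.0009  0.0093 -0.0008] spin -0.8 toolx [-0.984 -0.176 -0.001] q7 1.53
bar [([0.641, 0.128, 0.121], 0.55, [325, 209])]
stand_a_seat [([0.636, 0.13, 0.212], 0.91, [329, 232])]
stand_a []
463 [0.6811 0.1406 0.218 ]
309 [0.7058 0.1449 0.2186]
top 436 [0.6329 0.13   0.1791] ((638.02392578125, 132.86276245117188), (23.824331283569336, 23.852439880371094), 19.850069046020508)
loop 1199 [0.638  0.1329 0.2168]
```

View pics/w1.png

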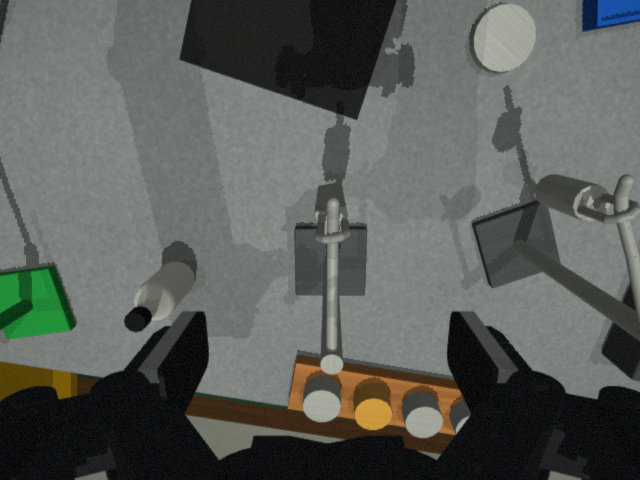

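The hook wire runs up the picture from the post (332,363) to the tip (333,203), with the loop at (332,233). I'll check the loop's own yaw, since the bar's top square suggested a twist.

Run:
```python
from h import *
p=cam('wrist'); P=pts(p); c=np.array([.638,.1325]); d=P[:,:2]-c; n=np.hypot(*d.T)
for lo,hi in ((.216,.224),(.183,.204),(.17,.182),(.08,.168)):
    t=P[(n<.026)&(P[:,2]>lo)&(P[:,2]<hi)]
    if len(t)<5: continue
    u=np.array([np.cos(np.radians(10.4)),np.sin(np.radians(10.4))]); v=np.array([-u[1],u[0]])
    print(lo,len(t),t.mean(0).round(4)); e=t[:,:2]-c; a,b=e@u,e@v
    for k in np.arange(-16,17,4): 
        m=(b>=k/1e3)&(b<(k+4)/1e3); print((k,m.sum(),(a[m].mean()*1e3).round(1),(a[m].min()*1e3).round(1),(a[m].max()*1e3).round(1)) if m.any() else k,end=' ')
    print(cv2.minAreaRect((t[:,:2]*1000).astype(np.float32)))
rel([.6375,.1325,.34],np.radians(100.4))
```

```text
0.216 589 [0.6353 0.1324 0.2188]
-16 (np.int64(-12), np.int64(2), np.float64(0.4), np.float64(-0.8), np.float64(1.6)) (np.int64(-8), np.int64(43), np.float64(0.7), np.float64(-1.8), np.float64(3.7)) (np.int64(-4), np.int64(209), np.float64(-2.8), np.float64(-25.8), np.float64(25.8)) (np.int64(0), np.int64(277), np.float64(-3.1), np.float64(-25.8), np.float64(25.9)) (np.int64(4), np.int64(53), np.float64(-3.1), np.float64(-20.6), np.float64(2.1)) (np.int64(8), np.int64(5), np.float64(-0.5), np.float64(-2.4), np.float64(0.5)) 12 16 ((638.0650634765625, 132.73468017578125), (16.988004684448242, 51.29961013793945), 88.35821533203125)
0.183 119 [0.636  0.1326 0.1936]
-16 (np.int64(-12), np.int64(33), np.float64(-0.7), np.float64(-1.3), np.float64(0.6)) (np.int64(-8), np.int64(26), np.float64(-0.1), np.float64(-1.0), np.float64(2.0)) -4 0 (np.int64(4), np.int64(20), np.float64(-3.1), np.float64(-4.0), np.float64(-2.2)) (np.int64(8), np.int64(38), np.float64(-3.8), np.float64(-4.3), np.float64(-2.6)) (np.int64(12), np.int64(2), np.float64(-2.0), np.float64(-2.2), np.float64(-1.8)) 16 ((637.
[... 957 characters left out ...]
4(89), np.float64(-10.7), np.float64(-11.2), np.float64(-10.1)) (np.int64(-4), np.int64(46), np.float64(-11.4), np.float64(-11.9), np.float64(-10.8)) (np.int64(0), np.int64(59), np.float64(-12.1), np.float64(-12.6), np.float64(-11.5)) (np.int64(4), np.int64(81), np.float64(-12.8), np.float64(-13.3), np.float64(-12.3)) (np.int64(8), np.int64(51), np.float64(-12.8), np.float64(-13.5), np.float64(-4.8)) (np.int64(12), np.int64(4), np.float64(3.4), np.float64(-2.7), np.float64(7.5)) 16 ((629.9452514648438, 135.5389404296875), (31.536252975463867, 15.563634872436523), 68.69000244140625)
t 3.45 tcp [0.6344 0.1339 0.3391] shift [-0.0028 -0.002  -0.0009] spin 0.4 toolx [-0.982 -0.187  0.   ] q7 1.53
```

Bar yaw is 19.8° and the stand yaw is 10.4°. I align the gripper to the bar and descend.

Run:
```python
from h import *
rel([.638,.1328,.168],np.radians(109.8))
```

```text
t 3.45 tcp [0.6344 0.1339 0.3391] shift [-0.0034 -0.0019  0.1711] spin -9.0 toolx [-0.982 -0.187  0.   ] q7 1.53
```

Request:
{"name": "send_rows", "arguments": {"deltas": "-0.003 -0.002 0.02 -4; -0.003 -0.002 0.04 -9; -0.003 -0.002 0.06 -9; -0.003 -0.002 0.08 -9; -0.003 -0.002 0.08 -9"}}

```text
t: 3.95
eef_pos: [0.6355, 0.1336, 0.2564]
tool_rot: [-0.003, -0.173, 0.985, 0.0]
contact_force: [-0.8, 0.2, -0.7]
gripper_width: 0.999
grasp_force: 0.0
```

Run:
```python
from h import *
rel([.638,.1328,.168],np.radians(109.8))
```

```text
t 3.95 tcp [0.6355 0.1336 0.2564] shift [-0.0025 -0.0018  0.0884] spin 0.1 toolx [-0.94  -0.341  0.005] q7 1.69
```

Request:
{"name": "send_rows", "arguments": {"deltas": "-0.002 -0.002 0.025 0; -0.002 -0.002 0.05 0; -0.002 -0.002 0.07 0; -0.002 -0.002 0.088 0; -0.002 -0.002 0.088 0"}}

```text
t: 4.45
eef_pos: [0.6391, 0.1317, 0.1699]
tool_rot: [-0.002, -0.172, 0.985, 0.0]
contact_force: [-0.4, -0.3, 0.5]
gripper_width: 0.998
grasp_force: 0.0
```

Run:
```python
from h import *
rel([.638,.1328,.168],np.radians(109.8)); print(bot.get_obs()['contact_force'])
```

```text
t 4.45 tcp [0.6391 0.1317 0.1699] shift [0.0006 0.0014 0.0019] spin 0.0 toolx [-0.941 -0.339  0.003] q7 1.7
[-0.44870863 -0.25844716  0.47183983]
```

Good to within 2 mm. I close the gripper firmly for the lift.

Request:
{"name": "send_rows", "arguments": {"deltas": "0.0 0.001 0 0; 0.0 0.001 0 0; 0.0 0.001 0 0; 0.0 0.001 0 0; 0.0 0.001 0 0", "claw": 0, "force": 50}}

```text
t: 4.95
eef_pos: [0.6405, 0.133, 0.1723]
tool_rot: [0.001, -0.172, 0.985, 0.001]
contact_force: [-1.3, 2.8, 3.8]
gripper_width: 0.27
grasp_force: 51.2
```

Request:
{"name": "send_rows", "arguments": {"deltas": "0 0 0 0; 0 0 0 0; 0 0 0 0"}}

```text
t: 5.25
eef_pos: [0.6406, 0.1329, 0.1722]
tool_rot: [0.001, -0.172, 0.985, 0.001]
contact_force: [-1.5, 5.0, 5.8]
gripper_width: 0.275
grasp_force: 51.7
```

Request:
{"name": "send_rows", "arguments": {"deltas": "0 0 -0.006 0; 0 0 -0.012 0; 0 0 -0.017 0; 0 0 -0.017 0; 0 0 -0.017 0"}}

```text
t: 5.75
eef_pos: [0.6404, 0.1311, 0.1884]
tool_rot: [0.0, -0.171, 0.985, -0.0]
contact_force: [-0.3, 1.0, -3.0]
gripper_width: 0.276
grasp_force: 50.1
```

Run:
```python
from h import *
o=bot.get_obs(); print(o['contact_force'])
a=np.radians(10.4); rel(o['eef_pos']-.07*np.array([np.cos(a),np.sin(a),0]))
for c in ['side','wrist']:
    p=cam(c); print([(np.round(r['xyz'],3),r['confidence']) for r in bot.landmark_of(p,'bar')[:2]])
    P=pts(p); n=np.hypot(P[:,0]-.63,P[:,1]-.135); t=P[(n<.035)&(P[:,2]>.04)&(P[:,2]<.13)]; print(c,len(t),t.min(0),np.percentile(t[:,2],[1,5]) if len(t) else 0)
```

```text
[-0.27740776  1.03111532 -2.95764918]
t 5.75 tcp [0.6404 0.1311 0.1884] shift [ 0.0691  0.0113 -0.    ] spin 0 toolx [-0.941 -0.337 -0.   ] q7 1.7
[(array([0.639, 0.126, 0.134]), 0.75), (array([ 0.307, -0.469, -0.003]), 0.21)]
side 151 [0.62297503 0.12570085 0.0722202 ] [0.07279314 0.07836824]
[(array([0.639, 0.121, 0.138]), 0.63)]
wrist 1086 [0.62284095 0.11401701 0.07702058] [0.07804318 0.08065561]
```

Request:
{"name": "send_rows", "arguments": {"deltas": "0.012 0.002 0 0; 0.025 0.004 0 0; 0.04 0.006 0 0; 0.055 0.009 0 0; 0.069 0.011 0 0"}}

```text
t: 6.45
eef_pos: [0.5709, 0.1178, 0.1881]
tool_rot: [-0.0, -0.171, 0.985, -0.0]
contact_force: [-0.6, 0.2, -4.3]
gripper_width: 0.266
grasp_force: 49.9
```

Run:
```python
from h import *
o=bot.get_obs(); print(o['contact_force'],o['grasp_force'])
p=cam('wrist','w2'); rel([.449,.061,.2],np.radians(90-7))
```

```text
[-0.61293456  0.1958099  -4.25027163] 49.93330970406532
t 6.5 tcp [0.5685 0.1171 0.1878] shift [ 0.1315 -0.0125 -0.0117] spin 26.7 toolx [-0.942 -0.337  0.003] q7 1.68
```

View pics/w2.png

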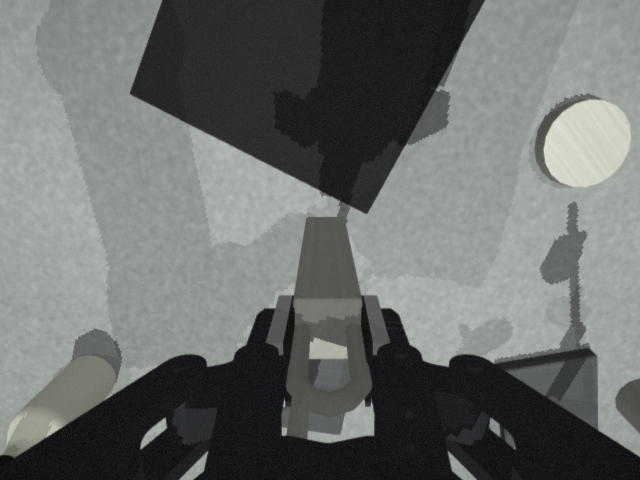

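The bar is held upright, its lower end at (328,217) and its loop at (330,370), free of the hook. Now I go over the mat's edge and spin so the bar can be laid along it.

Run:
```python
from h import *
rel([.472,.121,.15],np.radians(173))
```

```text
t 6.5 tcp [0.5685 0.1171 0.1878] shift [0.0894 0.0362 0.0381] spin -63.3 toolx [-0.942 -0.337  0.003] q7 1.68
```

Request:
{"name": "send_rows", "arguments": {"deltas": "0 0 0 8; 0.02 0 0 16; 0.04 0 0 24; 0.06 0 0.01 32; 0.06 0 0.01 40"}}

```text
t: 7.0
eef_pos: [0.512, 0.0963, 0.177]
tool_rot: [-0.002, 0.179, 0.984, -0.001]
contact_force: [-1.1, -0.8, -4.2]
gripper_width: 0.267
grasp_force: 49.9
```

Request:
{"name": "send_rows", "arguments": {"deltas": "0 0 0 8; 0 0 0 16; 0 0 0 24; 0 0 0 32; 0 0 0 40"}}

```text
t: 7.5
eef_pos: [0.5155, 0.0979, 0.1785]
tool_rot: [0.0, 0.505, 0.863, 0.0]
contact_force: [0.4, 0.3, -5.1]
gripper_width: 0.269
grasp_force: 49.9
```

Request:
{"name": "send_rows", "arguments": {"deltas": "0 0 0 8; 0 0 0 16; 0 0 0 24; 0 0 0 32; 0 0 0 37"}}

```text
t: 8.0
eef_pos: [0.5155, 0.098, 0.1784]
tool_rot: [0.0, 0.752, 0.659, 0.0]
contact_force: [-0.4, -0.4, -4.2]
gripper_width: 0.269
grasp_force: 49.9
```

Run:
```python
from h import *
rel([.472,.121,.13],np.radians(173)); o=bot.get_obs(); print(o['grasp_force'],o['contact_force'])
for c in ['side','scene']:
    p=cam(c); print([(np.round(r['xyz'],3),r['confidence']) for r in bot.landmark_of(p,'bar')[:2]])
```

```text
t 8.0 tcp [0.5155 0.098  0.1784] shift [ 0.0171 -0.0462  0.0484] spin -0.6 toolx [ 0.132  0.991 -0.   ] q7 -0.18
49.88352656364441 [-0.41603555 -0.35637535 -4.19973941]
[(array([0.515, 0.102, 0.124]), 0.88)]
[(array([0.515, 0.102, 0.125]), 0.44)]
```

Request:
{"name": "send_rows", "arguments": {"deltas": "0.008 -0.023 0.02 0; 0.017 -0.046 0.035 0; 0.017 -0.046 0.05 0; 0.017 -0.046 0.056 0; 0.017 -0.046 0.058 0"}}

```text
t: 8.7
eef_pos: [0.472, 0.1206, 0.1201]
tool_rot: [0.0, 0.75, 0.661, -0.0]
contact_force: [-0.0, 0.4, -4.3]
gripper_width: 0.269
grasp_force: 50.0
```

Request:
{"name": "send_rows", "arguments": {"deltas": "0 0 0.001 0; 0 0 0.002 0; 0 0 0.003 0; 0 0 0.003 0"}}

```text
t: 9.1
eef_pos: [0.4719, 0.1208, 0.1175]
tool_rot: [0.0, 0.751, 0.661, 0.0]
contact_force: [-0.3, -0.6, -5.0]
gripper_width: 0.266
grasp_force: 50.0
```

Request:
{"name": "send_rows", "arguments": {"deltas": "0 0 0.001 0; 0 0 0.002 0; 0 0 0.003 0; 0 0 0.003 0", "force": 20}}

```text
t: 9.5
eef_pos: [0.4723, 0.1211, 0.116]
tool_rot: [-0.001, 0.751, 0.661, 0.001]
contact_force: [-5.0, -0.9, 18.2]
gripper_width: 0.267
grasp_force: 53.4
```

Request:
{"name": "send_rows", "arguments": {"deltas": "0 0 -0.001 0; 0 0 -0.001 0", "claw": 0, "force": 20}}

```text
t: 9.7
eef_pos: [0.472, 0.1211, 0.116]
tool_rot: [-0.0, 0.751, 0.661, 0.001]
contact_force: [-2.5, 0.2, 7.8]
gripper_width: 0.267
grasp_force: 51.9
```

Request:
{"name": "send_rows", "arguments": {"deltas": "-0.005 0 -0.001 0; -0.010 0 -0.001 0; -0.015 0 -0.001 0; -0.02 0 0 0; -0.025 0 0.001 0"}}

```text
t: 10.2
eef_pos: [0.4693, 0.0978, 0.1158]
tool_rot: [-0.001, 0.75, 0.661, 0.002]
contact_force: [-6.9, 6.7, 26.8]
gripper_width: 0.27
grasp_force: 54.8
```

Run:
```python
from h import *
o=bot.get_obs(); print(o['eef_pos'],o['grasp_force'],o['contact_force'])
p=cam('wrist','w3')
q=cam('side'); P=pts(q); n=np.hypot(P[:,0]-.47,P[:,1]-.11); t=P[(n<.06)&(P[:,2]>.012)&(P[:,2]<.085)]
for z in np.arange(.01,.09,.015):
    m=(t[:,2]>z)&(t[:,2]<z+.015); print(round(z,3),m.sum(),t[m].min(0).round(3),t[m].max(0).round(3)) if m.any() else 0
```

```text
[0.46929295 0.09775229 0.11583926] 54.80930596590042 [-6.89301221  6.67977726 26.84495307]
0.01 40 [0.456 0.103 0.012] [0.482 0.123 0.025]
0.025 42 [0.457 0.101 0.025] [0.482 0.121 0.04 ]
0.04 43 [0.457 0.105 0.04 ] [0.482 0.124 0.055]
0.055 47 [0.456 0.095 0.055] [0.481 0.119 0.07 ]
0.07 46 [0.456 0.096 0.07 ] [0.481 0.12  0.085]
```

View pics/w3.png

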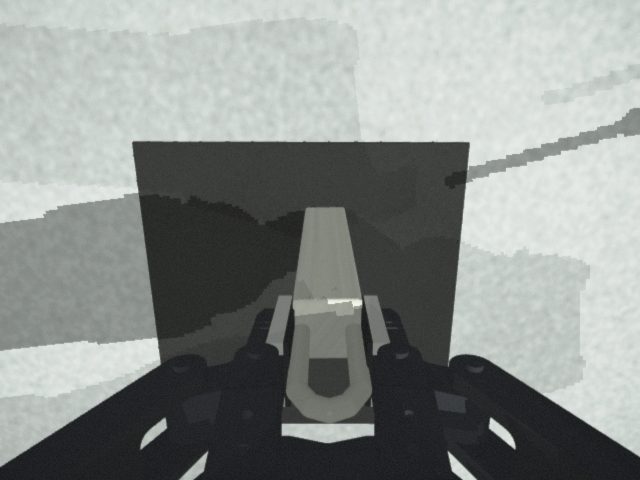

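The bar tilts only a little at 50 N, because the force change did not take while the fingers were stopped. The bar stands on the mat (lower end at (325,208)), so I ease the fingers and close again at 20 N.

Request:
{"name": "send_rows", "arguments": {"deltas": "0.008 0 0 0; 0.008 0 -0.001 0; 0.008 0 -0.001 0"}}

```text
t: 10.6
eef_pos: [0.4696, 0.1036, 0.1157]
tool_rot: [-0.0, 0.751, 0.661, 0.0]
contact_force: [-2.6, -0.3, 8.1]
gripper_width: 0.269
grasp_force: 52.0
```

Request:
{"name": "send_rows", "arguments": {"deltas": "0 0 0 0; 0 0 0 0", "claw": 0.3, "force": 20}}

```text
t: 10.8
eef_pos: [0.4697, 0.1037, 0.1153]
tool_rot: [0.0, 0.751, 0.661, 0.0]
contact_force: [-0.2, 0.8, 0.9]
gripper_width: 0.299
grasp_force: 0.2
```

Request:
{"name": "send_rows", "arguments": {"deltas": "0 0 0 0; 0 0 0 0; 0 0 0 0", "claw": 0, "force": 20}}

```text
t: 11.1
eef_pos: [0.4694, 0.1039, 0.1153]
tool_rot: [-0.0, 0.751, 0.661, -0.0]
contact_force: [-2.2, 0.5, 3.4]
gripper_width: 0.272
grasp_force: 21.1
```

Request:
{"name": "send_rows", "arguments": {"deltas": "-0.004 0 0.002 0; -0.010 0 0.002 0; -0.016 0 0.002 0; -0.022 0 0.003 0; -0.028 0 0.004 0"}}

```text
t: 11.6
eef_pos: [0.4666, 0.0768, 0.1122]
tool_rot: [-0.0, 0.75, 0.661, 0.001]
contact_force: [-3.2, 0.7, 11.2]
gripper_width: 0.275
grasp_force: 24.0
```

```bash
cat >> h.py <<'E'
def tilt(c='side'):
    o=bot.get_obs(); print(o['t'],o['eef_pos'].round(4),o['grasp_force'].round(1),o['contact_force'].round(1))
    q=cam(c); P=pts(q); t=P[(abs(P[:,0]-.47)<.025)&(abs(P[:,1]-.06)<.12)&(P[:,2]>.008)&(P[:,2]<o['eef_pos'][2]-.02)]
    hi=t[:,2].max()
    for z in np.linspace(.008,hi,6)[:-1]:
        m=(t[:,2]>z)&(t[:,2]<z+(hi-.008)/5); print(round(z,3),m.sum(),t[m].min(0).round(3),t[m].max(0).round(3)) if m.any() else 0
E
python3 -c "
from h import *
tilt()"
```

```text
Traceback (most recent call last):
  File "h.py", line 24, in tilt
    o=bot.get_obs(); print(o['t'],o['eef_pos'].round(4),o['grasp_force'].round(1),o['contact_force'].round(1))
                                                        ^^^^^^^^^^^^^^^^^^^^^^
AttributeError: 'float' object has no attribute 'round'
```

```bash
sed -i "s/o\['grasp_force'\].round(1)/round(o['grasp_force'],1)/" h.py
python3 -c "
from h import *
tilt()"
```

```text
11.6 [0.4666 0.0768 0.1122] 24.0 [-3.2  0.7 11.2]
0.008 63 [ 0.456 -0.016  0.008] [0.486 0.123 0.024]
0.025 52 [0.457 0.104 0.025] [0.48  0.121 0.041]
0.042 52 [0.455 0.092 0.042] [0.481 0.116 0.058]
0.058 65 [0.456 0.092 0.058] [0.481 0.113 0.075]
0.075 64 [0.455 0.087 0.075] [0.48  0.108 0.091]
```

Request:
{"name": "send_rows", "arguments": {"deltas": "-0.014 0 0.004 0; -0.028 0 0.009 0; -0.039 0 0.015 0; -0.051 0 0.023 0; -0.062 0 0.032 0"}}

```text
t: 12.15
eef_pos: [0.458, 0.0139, 0.0792]
tool_rot: [0.0, 0.751, 0.661, 0.0]
contact_force: [-0.8, 0.9, 1.4]
gripper_width: 0.276
grasp_force: 23.5
```

```bash
python3 -c "
from h import *
tilt(); cam('wrist','w4')"
```

```text
12.15 [0.458  0.0139 0.0792] 23.5 [-0.8  0.9  1.4]
0.008 7 [0.449 0.05  0.008] [0.473 0.109 0.018]
0.018 58 [0.453 0.08  0.018] [0.48  0.116 0.028]
0.028 66 [0.453 0.077 0.028] [0.479 0.111 0.039]
0.039 65 [0.451 0.053 0.039] [0.478 0.095 0.049]
0.049 67 [0.449 0.042 0.049] [0.477 0.086 0.059]
```

View pics/w4.png

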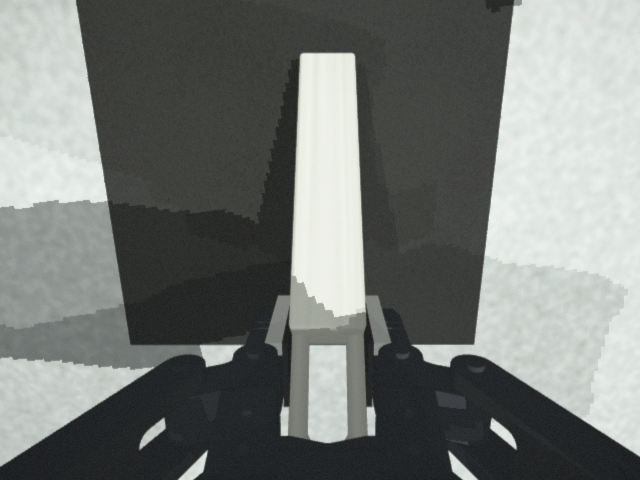

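The bar (from (328,55) to (328,330)) is tilted about 50° and pivots cleanly in the pads. I continue the arc.

Request:
{"name": "send_rows", "arguments": {"deltas": "-0.013 0 0.016 0; -0.02 0 0.025 0; -0.024 0 0.034 0; -0.028 0 0.043 0; -0.031 0 0.050 0"}}

```text
t: 12.75
eef_pos: [0.4543, -0.0164, 0.0287]
tool_rot: [0.0, 0.751, 0.661, -0.0]
contact_force: [0.5, -3.2, 2.2]
gripper_width: 0.277
grasp_force: 25.7
```

```bash
python3 -c "
from h import *
tilt()"
```

```text
12.75 [ 0.4543 -0.0164  0.0287] 25.7 [ 0.5 -3.2  2.2]
0.009 1 [0.486 0.06  0.009] [0.486 0.06  0.009]
```

Request:
{"name": "send_rows", "arguments": {"deltas": "-0.001 0 0.004 0; -0.002 0 0.009 0; -0.002 0 0.012 0; -0.002 0 0.012 0"}}

```text
t: 13.2
eef_pos: [0.4539, -0.0179, 0.017]
tool_rot: [-0.0, 0.751, 0.661, -0.0]
contact_force: [0.5, -4.3, 0.0]
gripper_width: 0.278
grasp_force: 26.5
```

Request:
{"name": "send_rows", "arguments": {"deltas": "0 0 0 0; 0 0 0 0; 0 0 0 0; 0 0 0 0; 0 0 0 0", "claw": 0.7}}

```text
t: 13.7
eef_pos: [0.454, -0.0177, 0.0174]
tool_rot: [-0.0, 0.75, 0.661, 0.0]
contact_force: [-0.1, -0.2, 0.0]
gripper_width: 0.7
grasp_force: 0.0
```

```bash
cat >> h.py <<'E'
def barflat(c):
    q=cam(c); P=pts(q); t=P[(abs(P[:,0]-.46)<.06)&(abs(P[:,1]-.06)<.11)&(P[:,2]>.019)&(P[:,2]<.035)]
    print(c,len(t),t.mean(0).round(4),np.percentile(t[:,2],[5,50,95]).round(4),cv2.minAreaRect((t[:,:2]*1000).astype(np.float32)),[(np.round(r['xyz'],3),round(r['confidence'],2)) for r in bot.landmark_of(q,'bar')[:2]])
E
python3 -c "
from h import *
o=bot.get_obs(); print(o['grasp_force'],o['contact_force'],o['gripper_width'],o['eef_pos'])
barflat('side'); barflat('wrist')"
```

```text
0.0 [-0.05477434 -0.16855508  0.03975601] 0.699732179545967 [ 0.45395944 -0.01770151  0.01735413]
side 445 [0.4608 0.0393 0.0256] [0.0211 0.0255 0.0299] ((472.87164306640625, 30.852794647216797), (132.29458618164062, 82.21614837646484), 66.97403717041016) [(array([0.461, 0.037, 0.012]), 0.74)]
wrist 29367 [0.4608 0.0352 0.0272] [0.0257 0.0272 0.0286] ((449.4043884277344, 17.88591766357422), (83.14321899414062, 133.94436645507812), 10.719709396362305) [(array([0.462, 0.035, 0.016]), 0.67)]
```

Request:
{"name": "send_rows", "arguments": {"deltas": "0 0 -0.05 0; 0 0 -0.1 0; 0 0 -0.15 0; 0 0 -0.2 0; 0 0 -0.21 0"}}

```text
t: 14.4
eef_pos: [0.4567, -0.0182, 0.2322]
tool_rot: [0.002, 0.751, 0.661, 0.004]
contact_force: [0.8, 0.5, -0.2]
gripper_width: 0.695
grasp_force: 0.0
```

Run:
```python
from h import *
p=cam('wrist'); P=pts(p)
t=P[(abs(P[:,0]-.46)<.06)&(abs(P[:,1]-.06)<.11)&(P[:,2]>.022)&(P[:,2]<.035)]
print(len(t),t.mean(0).round(4),cv2.minAreaRect((t[:,:2]*1000).astype(np.float32)))
for c in ['scene','side']:
    p=cam(c,'lens_'+c)
    for q in ['lens_pin','lens_hinge','rest']: print(c,q,[(np.round(r['xyz'],3).tolist(),round(r['confidence'],2)) for r in bot.landmark_of(p,q)][:2])
rel([.463,-.272,.23])
```

```text
4528 [0.4623 0.044  0.0271] ((461.8550109863281, 41.11261749267578), (119.25855255126953, 23.963947296142578), 82.58062744140625)
scene lens_pin [([0.463, -0.273, 0.17], 0.94), ([0.638, 0.13, -0.002], 0.52)]
scene lens_hinge [([0.643, -0.34, 0.126], 0.75)]
scene rest [([0.504, -0.305, -0.004], 0.76)]
side lens_pin []
side lens_hinge [([0.645, -0.339, 0.126], 0.55), ([0.505, -0.307, -0.001], 0.23)]
side rest [([0.508, -0.305, -0.0], 0.92)]
t 14.85 tcp [ 0.4531 -0.0182  0.226 ] shift [-0.2505  0.042  -0.0037] spin 0 toolx [ 0.127  0.992 -0.002] q7 -0.1
```

Bar flat at (0.462, 0.041), yaw 82.6°. I move to the lens pin.

Request:
{"name": "send_rows", "arguments": {"deltas": "-0.045 0.01 0 0; -0.09 0.02 0 0; -0.135 0.03 0 0; -0.18 0.042 0 0; -0.225 0.042 0 0"}}

```text
t: 15.35
eef_pos: [0.4679, -0.2482, 0.2265]
tool_rot: [0.0, 0.75, 0.661, -0.001]
contact_force: [0.7, 1.2, 0.3]
gripper_width: 0.7
grasp_force: 0.0
```

Request:
{"name": "send_rows", "arguments": {"deltas": "-0.02 0 0 0; -0.025 0 0 0; -0.025 0 0 0"}}

```text
t: 15.65
eef_pos: [0.4634, -0.2716, 0.2266]
tool_rot: [-0.001, 0.751, 0.66, -0.001]
contact_force: [0.8, 1.1, 0.2]
gripper_width: 0.697
grasp_force: 0.0
```

Run:
```python
from h import *
p=cam('wrist','w5')
for q in ['lens_pin','lens_hinge','rest']: print(q,[(np.round(r['xyz'],3).tolist(),round(r['confidence'],2),pix(p,r['xyz'])) for r in bot.landmark_of(p,q)][:2])
P=pts(p); n=np.hypot(P[:,0]-.463,P[:,1]+.272); t=P[(n<.03)&(P[:,2]>.165)&(P[:,2]<.182)]; print(len(t),t.mean(0),t.min(0),t.max(0))
rel([.463,-.272,.153])
```

```text
lens_pin [([0.463, -0.275, 0.17], 0.77, array([327, 278]))]
lens_hinge [([0.644, -0.341, 0.128], 0.8, array([627, 316]))]
rest [([0.509, -0.308, -0.0], 0.88, array([381, 237]))]
686 [ 0.46542235 -0.27228595  0.1730631 ] [ 0.45840777 -0.28019408  0.16510695] [ 0.4721177  -0.26648502  0.17613029]
t 15.85 tcp [ 0.4645 -0.2696  0.227 ] shift [-0.0027 -0.0011  0.074 ] spin 0 toolx [0.124 0.992 0.001] q7 0.58
```

View pics/w5.png

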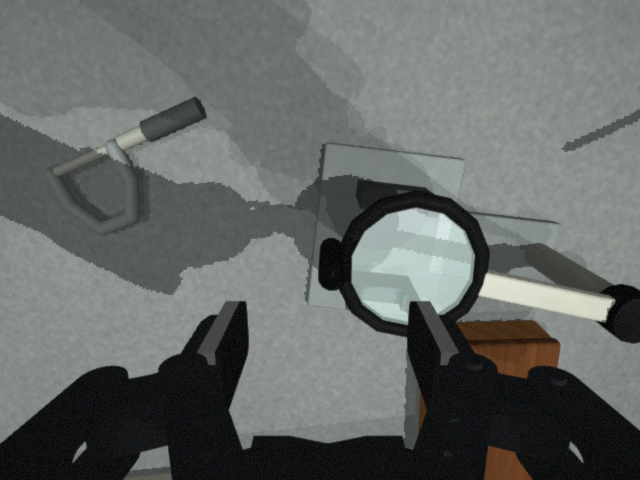

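The pin is at (330,265), left of the lens ring; its measured top is at (0.465,-0.273). I descend and pinch.

Request:
{"name": "send_rows", "arguments": {"deltas": "-0.003 0 0.03 0; -0.003 0.001 0.055 0; -0.003 0.001 0.072 0; -0.003 0.001 0.074 0; -0.003 0.001 0.074 0"}}

```text
t: 16.35
eef_pos: [0.4648, -0.2736, 0.1534]
tool_rot: [-0.0, 0.75, 0.661, -0.0]
contact_force: [-0.0, -0.9, 0.5]
gripper_width: 0.697
grasp_force: 0.0
```

Request:
{"name": "send_rows", "arguments": {"deltas": "0 0 0 0; 0 0 0 0; 0 0 0 0; 0 0 0 0; 0 0 0 0", "claw": 0, "force": 20}}

```text
t: 16.85
eef_pos: [0.465, -0.2746, 0.154]
tool_rot: [0.0, 0.751, 0.661, 0.0]
contact_force: [-1.3, 1.0, 6.6]
gripper_width: 0.157
grasp_force: 21.2
```

Run:
```python
from h import *
o=bot.get_obs(); r=rot(o); h=np.array([.644,-.339]); p0=o['eef_pos'][:2]-h; R0=np.hypot(*p0); a0=np.arctan2(p0[1],p0[0]); print(o['contact_force'],R0,np.degrees(a0),r.apply([1,0,0]),o['gripper_width'])
for k in range(1,16):
    a=a0-np.radians(5*k); d=np.r_[h+R0*np.array([np.cos(a),np.sin(a)])-o['eef_pos'][:2],0]; print(5*k,r.inv().apply(d).round(3))
```

```text
[-1.25614354  0.95947981  6.62043933] 0.19025028551816175 160.20773412988078 [1.26560933e-01 9.91958828e-01 1.18761943e-04] 0.1572794339224635
5 [0.016 0.004 0.   ]
10 [0.032 0.01  0.   ]
15 [0.047 0.017 0.   ]
20 [0.061 0.025 0.   ]
25 [0.075 0.035 0.   ]
30 [0.087 0.046 0.   ]
35 [0.099 0.057 0.   ]
40 [0.11 0.07 0.  ]
45 [0.119 0.084 0.   ]
50 [0.128 0.098 0.   ]
55 [0.135 0.113 0.   ]
60 [0.14  0.129 0.   ]
65 [0.145 0.145 0.   ]
70 [0.147 0.161 0.   ]
75 [0.149 0.177 0.   ]
```

Request:
{"name": "send_rows", "arguments": {"deltas": "0.016 0.004 0 0; 0.032 0.010 0 0; 0.047 0.017 0 0; 0.061 0.025 0 0; 0.075 0.035 0 0"}}

```text
t: 17.35
eef_pos: [0.5079, -0.2038, 0.1539]
tool_rot: [-0.001, 0.751, 0.66, -0.0]
contact_force: [-6.0, 1.9, 10.4]
gripper_width: 0.152
grasp_force: 21.7
```

Request:
{"name": "send_rows", "arguments": {"deltas": "0.012 0.011 0 0; 0.024 0.022 0 0; 0.035 0.035 0 0; 0.044 0.049 0 0; 0.053 0.063 0 0"}}

```text
t: 17.85
eef_pos: [0.5777, -0.1568, 0.1534]
tool_rot: [-0.003, 0.75, 0.661, 0.001]
contact_force: [-2.7, 3.1, 6.7]
gripper_width: 0.152
grasp_force: 21.8
```

Request:
{"name": "send_rows", "arguments": {"deltas": "0.007 0.015 0 0; 0.012 0.031 0 0; 0.017 0.047 0 0; 0.019 0.063 0 0; 0.021 0.079 0 0"}}

```text
t: 18.35
eef_pos: [0.6597, -0.1469, 0.1533]
tool_rot: [-0.001, 0.75, 0.661, 0.001]
contact_force: [-2.0, 2.2, 3.0]
gripper_width: 0.158
grasp_force: 21.5
```

Request:
{"name": "send_rows", "arguments": {"deltas": "0 0 0 0; 0 0 0 0"}}

```text
t: 18.55
eef_pos: [0.6599, -0.1467, 0.1533]
tool_rot: [-0.001, 0.75, 0.662, 0.001]
contact_force: [0.6, 6.1, 1.9]
gripper_width: 0.159
grasp_force: 21.4
```

Request:
{"name": "send_rows", "arguments": {"deltas": "0 0 0 0; 0 0 0 0; 0 0 0 0", "claw": 0.6}}

```text
t: 18.85
eef_pos: [0.6583, -0.1499, 0.1532]
tool_rot: [0.0, 0.751, 0.66, -0.0]
contact_force: [1.1, -0.5, 0.3]
gripper_width: 0.6
grasp_force: 0.0
```

Request:
{"name": "send_rows", "arguments": {"deltas": "0 0 -0.03 0; 0 0 -0.06 0; 0 0 -0.09 0; 0 0 -0.09 0"}}

```text
t: 19.25
eef_pos: [0.6607, -0.1509, 0.248]
tool_rot: [0.003, 0.751, 0.66, 0.002]
contact_force: [0.5, -0.2, -0.5]
gripper_width: 0.603
grasp_force: 0.0
```

Run:
```python
from h import *
p=cam('scene')
for q in ['lens_pin','lens_hinge','rest','bar']: print(q,[(np.round(r['xyz'],3).tolist(),round(r['confidence'],2)) for r in bot.landmark_of(p,q)][:2])
rel([.4618,.0411,.13],np.radians(82.6-90))
```

```text
lens_pin [([0.657, -0.15, 0.171], 0.66)]
lens_hinge [([0.646, -0.337, 0.126], 0.87)]
rest [([0.505, -0.303, 0.001], 0.87)]
bar [([0.461, 0.044, 0.016], 0.73)]
t 19.5 tcp [ 0.6582 -0.1488  0.2419] shift [ 0.1634 -0.2186  0.1124] spin 0.1 toolx [0.127 0.992 0.   ] q7 0.34
```

Lens arm is at about 1.39 rad. Back to the bar.

Request:
{"name": "send_rows", "arguments": {"deltas": "0.028 -0.037 0.0 0; 0.056 -0.074 0 0; 0.084 -0.111 0 0; 0.112 -0.148 0 0; 0.14 -0.185 0 0", "claw": 0.8}}

```text
t: 20.0
eef_pos: [0.4911, 0.0144, 0.2421]
tool_rot: [-0.0, 0.75, 0.661, -0.001]
contact_force: [1.4, 0.4, 0.8]
gripper_width: 0.799
grasp_force: 0.0
```

Request:
{"name": "send_rows", "arguments": {"deltas": "0.015 -0.025 0.04 0; 0.023 -0.034 0.08 0; 0.023 -0.034 0.112 0; 0.023 -0.034 0.112 0"}}

```text
t: 20.4
eef_pos: [0.4586, 0.0402, 0.1278]
tool_rot: [-0.001, 0.75, 0.661, -0.004]
contact_force: [-0.5, 0.6, 0.0]
gripper_width: 0.802
grasp_force: 0.0
```

Run:
```python
from h import *
p=cam('wrist'); P=pts(p); t=P[(abs(P[:,0]-.46)<.06)&(abs(P[:,1]-.06)<.11)&(P[:,2]>.022)&(P[:,2]<.035)]
print(len(t),t.mean(0).round(4),cv2.minAreaRect((t[:,:2]*1000).astype(np.float32)))
rel([.4618,.0411,.014],np.radians(82.6-90))
```

```text
7590 [0.4622 0.0455 0.0272] ((461.6763610839844, 40.91788864135742), (119.70286560058594, 24.05472183227539), 82.57354736328125)
t 20.45 tcp [0.4606 0.0397 0.1299] shift [0.0018 0.0015 0.1159] spin 0.1 toolx [ 0.127  0.992 -0.003] q7 -0.0
```

Request:
{"name": "send_rows", "arguments": {"deltas": "0.001 0.001 0.04 0; 0.001 0.001 0.08 0; 0.001 0.001 0.105 0; 0.001 0.001 0.113 0; 0.001 0.001 0.113 0"}}

```text
t: 20.95
eef_pos: [0.4643, 0.0409, 0.0188]
tool_rot: [0.0, 0.751, 0.661, 0.0]
contact_force: [0.9, -0.7, 0.1]
gripper_width: 0.801
grasp_force: 0.0
```

Request:
{"name": "send_rows", "arguments": {"deltas": "0 0 0 0; 0 0 0 0; 0 0 0 0; 0 0 0 0; 0 0 0 0", "claw": 0, "force": 60}}

```text
t: 21.45
eef_pos: [0.4634, 0.0417, 0.0195]
tool_rot: [-0.001, 0.751, 0.661, 0.001]
contact_force: [-3.5, -0.5, 13.4]
gripper_width: 0.263
grasp_force: 58.9
```

Run:
```python
from h import *
o=bot.get_obs(); rel([.4617,.0409,.016]); print(o['gripper_width'],o['grasp_force'],o['contact_force'])
```

```text
t 21.45 tcp [0.4634 0.0417 0.0195] shift [-0.001  -0.0016  0.0035] spin 0 toolx [0.127 0.992 0.002] q7 0.2
0.26309290513176947 58.9494127035141 [-3.45092012 -0.53855875 13.36077843]
```

Request:
{"name": "send_rows", "arguments": {"deltas": "0 0 -0.03 0; 0 0 -0.07 0; 0 0 -0.11 0; 0 0 -0.15 0; 0 0 -0.15 0"}}

```text
t: 21.95
eef_pos: [0.4663, 0.0416, 0.1725]
tool_rot: [0.001, 0.751, 0.661, 0.004]
contact_force: [1.4, 0.3, -5.2]
gripper_width: 0.265
grasp_force: 62.1
```

Run:
```python
from h import *
o=bot.get_obs(); print(o['grasp_force'],o['contact_force'],o['torque'])
c=np.array([.507,-.306]); a=np.radians(-13.5); u=np.array([np.cos(a),np.sin(a)]); v=np.array([-u[1],u[0]])
A=[]
for n in ['scene','side']:
    p=cam(n); P=pts(p); d=P[:,:2]-c; x,y=d@u*1e3,d@v*1e3
    m=(abs(x)<45)&(abs(y)<60)&(P[:,2]>.062)&(P[:,2]<.072); print(n,m.sum(),P[m][:,2].mean())
    for s in (-1,1):
        for lo,hi in ((-45,0),(0,45)):
            k=m&(y*s>25)&(x>lo)&(x<hi); print(s,lo,k.sum(),'x',x[k].min().round(1),x[k].max().round(1),'y',y[k].min().round(1),y[k].max().round(1)) if k.any() else 0
    f=(P[:,2]>.009)&(P[:,2]<.016)&(abs(x)<75)&(abs(y)<90); print('foot x',np.percentile(x[f],[1,99]),'y',np.percentile(y[f],[1,99]))
    print([(np.round(r['xyz'],3).tolist(),round(r['confidence'],2)) for r in bot.landmark_of(p,'rest')+bot.landmark_of(p,'lens_hinge')+bot.landmark_of(p,'bar')])
rel([.507,-.306,.17],a)
```

```text
62.088414430618286 [ 1.39658159  0.3137929  -5.16850549] [ 0.10827714 -0.08503085  0.00167736]
scene 53 0.06573930883992889
-1 -45 12 x -28.3 -17.0 y -46.0 -31.8
-1 0 13 x 20.4 31.6 y -45.1 -31.8
1 -45 12 x -27.2 -12.0 y 38.8 49.1
1 0 16 x 21.1 33.8 y 38.1 50.8
foot x [-55.96472451  72.75703975] y [-71.38015232  76.11398827]
[([0.505, -0.308, -0.001], 0.75), ([0.646, -0.34, 0.127], 0.68), ([0.466, 0.043, 0.167], 0.88)]
side 14 0.06595379045591308
1 0 14 x 21.2 29.5 y 37.6 54.3
foot x [-0.83895997 74.23683251] y [-81.9586942   79.58060593]
[([0.508, -0.305, -0.002], 0.56), ([0.644, -0.337, 0.13], 0.62), ([0.464, 0.037, 0.16], 0.61)]
t 22.35 tcp [0.4627 0.041  0.1672] shift [-0.3385  0.088  -0.0025] spin 6.2 toolx [ 0.127  0.992 -0.002] q7 -0.05
```

Request:
{"name": "send_rows", "arguments": {"deltas": "-0.045 0.012 -0.03 1; -0.09 0.024 -0.06 2; -0.135 0.036 -0.06 3; -0.18 0.048 -0.06 4; -0.225 0.06 -0.06 5"}}

```text
t: 22.85
eef_pos: [0.4945, -0.1912, 0.228]
tool_rot: [-0.0, 0.779, 0.627, 0.0]
contact_force: [0.5, 1.3, -4.9]
gripper_width: 0.262
grasp_force: 62.1
```

Request:
{"name": "send_rows", "arguments": {"deltas": "-0.045 0.008 0 1; -0.09 0.016 0 1; -0.13 0.02 0 1; -0.15 0.02 0 1; -0.15 0.02 0 1"}}

```text
t: 23.35
eef_pos: [0.4797, -0.3445, 0.2275]
tool_rot: [0.0, 0.786, 0.618, -0.002]
contact_force: [0.1, 0.7, -5.7]
gripper_width: 0.263
grasp_force: 62.0
```

Run:
```python
from h import *
o=bot.get_obs(); print(o['grasp_force'],o['contact_force'])
p=cam('wrist','w6'); P=pts(p)
c=np.array([.507,-.306]); a=np.radians(-13.5); u=np.array([np.cos(a),np.sin(a)]); v=np.array([-u[1],u[0]])
d=P[:,:2]-c; x,y=d@u*1e3,d@v*1e3
for s in (-1,1):
    for lo,hi in ((-45,0),(0,45)):
        k=(abs(y)<60)&(y*s>20)&(x>lo)&(x<hi)&(P[:,2]>.062)&(P[:,2]<.071); print(s,lo,k.sum(),'x',np.percentile(x[k],[1,99]).round(1),'y',np.percentile(y[k],[2,98]).round(1),P[k][:,2].mean()) if k.any() else 0
f=(P[:,2]>.009)&(P[:,2]<.016)&(abs(x)<70)&(abs(y)<85)
print('foot',f.sum(),np.percentile(x[f],[1,99]),np.percentile(y[f],[1,99]),cv2.minAreaRect((P[f][:,:2]*1000).astype(np.float32)))
rel([.507,-.306,.1],a)
```

```text
62.01850175857544 [ 0.08334354  0.68996244 -5.71198048]
-1 0 226 x [21.3 29.4] y [-46.  -32.3] 0.06646628067724199
1 -45 261 x [-27.3 -19.7] y [36.3 49.8] 0.06661043997332333
1 0 272 x [22.1 30.1] y [35.6 49. ] 0.06650852611597807
foot 18639 [-58.01671232  68.02850047] [-70.72923716  75.5737212 ] ((511.2664794921875, -310.7958679199219), (160.6068115234375, 129.5199432373047), 76.31245422363281)
t 23.4 tcp [ 0.4807 -0.3421  0.2272] shift [0.0413 0.0174 0.1272] spin 0.0 toolx [ 0.233  0.972 -0.001] q7 0.65
```

View pics/w6.png

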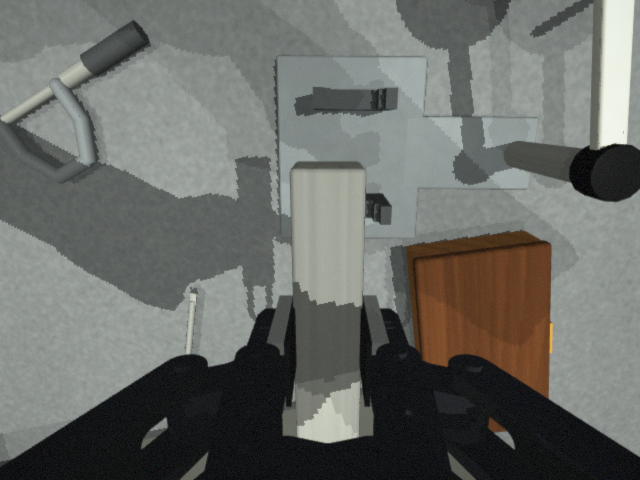

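The bar's lower end is at (328,165), the rest's +y support at (345,98), the -y one at (378,208), and the lens is well aside at the upper right. I measure the bar in the hand, then work out the shift.

Run:
```python
from h import *
p=cam('wrist'); o=bot.get_obs(); P=pts(p); L=rot(o).inv().apply(P-o['eef_pos'])*1e3
k=(abs(L[:,1])<22)&(L[:,0]>15)&(L[:,0]<80)&(abs(L[:,2])<25)
t=L[k]; print(k.sum(),np.percentile(t,[1,50,99],axis=0).round(1), np.polyfit(t[:,0],t[:,2],1))
for x in (18,30,45,55): 
    m=abs(t[:,0]-x)<3; print(x,t[m][:,1].min().round(1),t[m][:,1].max().round(1))
rel([.5082,-.3045,.14],np.radians(-13.9))
```

```text
9656 [[ 15.5 -11.9  -8.9]
 [ 38.4  -0.4  -7.5]
 [ 57.1  11.4   8.2]] [ 0.05946567 -9.32606066]
18 -12.4 11.7
30 -12.3 11.5
45 -12.3 11.8
55 -12.0 11.6
t 23.45 tcp [ 0.4816 -0.3404  0.2272] shift [0.041  0.0178 0.0871] spin 0.5 toolx [0.231 0.973 0.   ] q7 0.65
```

Request:
{"name": "send_rows", "arguments": {"deltas": "0.02 0.009 0.0 0.5; 0.043 0.018 0.02 0.5; 0.043 0.018 0.05 0.5; 0.043 0.018 0.087 0.5; 0.043 0.018 0.087 0.5"}}

```text
t: 23.95
eef_pos: [0.5075, -0.2981, 0.1365]
tool_rot: [-0.005, 0.786, 0.619, -0.002]
contact_force: [-1.4, 1.5, -4.6]
gripper_width: 0.263
grasp_force: 61.9
```

Request:
{"name": "send_rows", "arguments": {"deltas": "0 0 0.02 0; 0 0 0.04 0; 0 0 0.05 0; 0 0 0.05 0"}}

```text
t: 24.35
eef_pos: [0.5095, -0.3017, 0.091]
tool_rot: [-0.001, 0.787, 0.618, -0.0]
contact_force: [0.2, 0.0, -4.6]
gripper_width: 0.264
grasp_force: 61.9
```

Run:
```python
from h import *
a=np.radians(76.1); rel(np.r_[[.5082,-.3045]+.002*np.array([np.cos(a),np.sin(a)]),.0625],np.radians(-13.9)); print(bot.get_obs()['contact_force'])
```

```text
t 24.35 tcp [ 0.5095 -0.3017  0.091 ] shift [-0.001  -0.0006  0.0285] spin 0.2 toolx [0.237 0.971 0.001] q7 0.69
[ 0.21035225  0.04914717 -4.57335648]
```

Within 1 mm. I lower into the notches.

Request:
{"name": "send_rows", "arguments": {"deltas": "-0.001 0 0.008 0; -0.001 0 0.016 0; -0.001 0 0.022 0; -0.001 0 0.026 0; -0.001 0 0.028 0"}}

```text
t: 24.85
eef_pos: [0.5092, -0.3035, 0.0628]
tool_rot: [-0.0, 0.787, 0.617, -0.0]
contact_force: [0.0, 0.6, -4.8]
gripper_width: 0.264
grasp_force: 62.1
```

Request:
{"name": "send_rows", "arguments": {"deltas": "0 0 0.001 0; 0 0 0.001 0"}}

```text
t: 25.05
eef_pos: [0.5094, -0.3037, 0.0623]
tool_rot: [0.0, 0.787, 0.617, 0.0]
contact_force: [-0.5, -1.1, -4.2]
gripper_width: 0.264
grasp_force: 62.1
```

Request:
{"name": "send_rows", "arguments": {"deltas": "0 0 0.0005 0; 0 0 0.001 0; 0 0 0.0015 0; 0 0 0.0015 0"}}

```text
t: 25.45
eef_pos: [0.5095, -0.3037, 0.0616]
tool_rot: [0.0, 0.787, 0.617, 0.0]
contact_force: [-2.6, 1.6, 5.6]
gripper_width: 0.262
grasp_force: 63.2
```

Contact at the expected height. Release and withdraw.

Request:
{"name": "send_rows", "arguments": {"deltas": "0 0 0 0; 0 0 0 0; 0 0 0 0; 0 0 0 0", "claw": 0.6}}

```text
t: 25.85
eef_pos: [0.5095, -0.3037, 0.0608]
tool_rot: [0.0, 0.787, 0.617, 0.0]
contact_force: [-0.4, -0.3, -0.1]
gripper_width: 0.602
grasp_force: 0.0
```

Request:
{"name": "send_rows", "arguments": {"deltas": "0 0 -0.02 0; 0 0 -0.05 0; 0 0 -0.1 0; 0 0 -0.15 0; 0 0 -0.17 0"}}

```text
t: 26.35
eef_pos: [0.5107, -0.3054, 0.2355]
tool_rot: [0.003, 0.787, 0.617, 0.001]
contact_force: [0.5, 0.5, -0.2]
gripper_width: 0.602
grasp_force: 0.0
```

Request:
{"name": "send_rows", "arguments": {"deltas": "-0.04 0 0 0; -0.06 0 0 0; -0.06 0 0 0"}}

```text
t: 26.65
eef_pos: [0.4932, -0.3653, 0.2315]
tool_rot: [0.001, 0.788, 0.615, -0.001]
contact_force: [0.4, 0.1, 0.6]
gripper_width: 0.6
grasp_force: 0.0
```

Run:
```python
from h import *
p=cam('wrist','w7'); P=pts(p)
c=np.array([.5082,-.3045]); a=np.radians(-13.9); u=np.array([np.cos(a),np.sin(a)]); v=np.array([-u[1],u[0]])
d=P[:,:2]-c; x,y=d@u*1e3,d@v*1e3; k=(abs(x)<16)&(abs(y)<75)&(P[:,2]>.062)&(P[:,2]<.08)
print(k.sum(),np.percentile(P[k][:,2],[5,50,95]),cv2.minAreaRect(np.c_[x[k],y[k]].astype(np.float32)),np.polyfit(y[k],P[k][:,2]*1e3,1))
k=(P[:,2]>.062)&(P[:,2]<.071)&(abs(x)>18)&(abs(x)<40)&(abs(abs(y)-41)<14)
for s in(-1,1): 
  for g in (-1,1):
    m=k&(x*s>0)&(y*g>0); print(s,g,m.sum(),np.percentile(x[m],[1,99]).round(1),np.percentile(y[m],[2,98]).round(1)) if m.any() else 0
s=cam('scene'); print([(q,np.round(r['xyz'],3).tolist(),round(r['confidence'],2)) for q in ('bar','lens_pin','lens_hinge','rest') for r in bot.landmark_of(s,q)[:1]])
o=bot.get_obs(); print(o['contact_force'],o['t'])
```

```text
5967 [0.0679196  0.0691869  0.07039874] ((1.3647308349609375, -7.266510009765625), (24.022321701049805, 133.25656127929688), 0.0299153383821249) [1.27842637e-04 6.91728613e+01]
-1 -1 210 [-28.7 -21.1] [-47.2 -33.8]
-1 1 282 [-28.8 -20.8] [34.2 48. ]
1 -1 217 [20.9 28.9] [-47.4 -34. ]
1 1 283 [21.1 29.1] [34.  47.8]
[('bar', [0.508, -0.306, 0.058], 0.71), ('lens_pin', [0.656, -0.153, 0.17], 0.77), ('lens_hinge', [0.645, -0.338, 0.123], 0.69), ('rest', [0.506, -0.306, -0.001], 0.91)]
[-0.08209137 -0.16227434 -0.03269027] 26.95
```

View pics/w7.png

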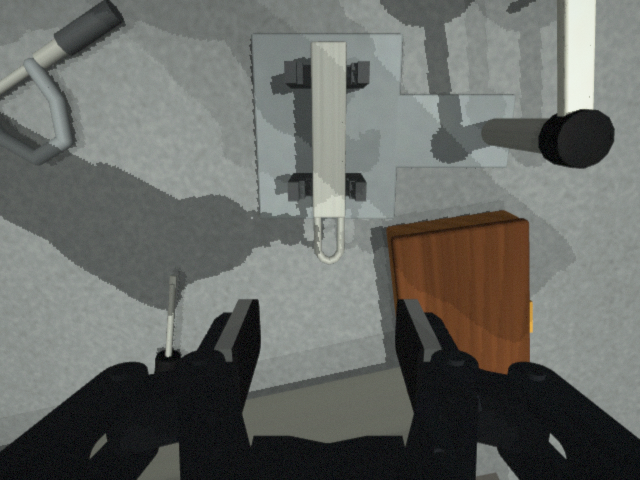

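The picture shows the bar lying in both notches, its body from (328,42) to (328,216), with the lens arm well aside on the right. The measured offset is about 1 mm across and 1 mm along, at 57 mm height and level.

```bash
python3 -c "
from station import bot
print(bot.hand_in())"
```

```text
the job is handed in; nothing more can be done
None
```

The job is handed in, and no verdict came back: by my last measurement the bar lies level in both notches of the rest, within about 1.5 mm of centre and at 57 mm height, and the lens arm is swung aside to about 1.4 rad.

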